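Raise and hold the draining tray of a jeweller's pickling pot

ROBOT

A 6-joint arm with a two-finger parallel gripper is mounted at the origin on the work surface. World frame = base frame: x ahead of the robot, y to its left, z up, the work surface at z = 0. Lengths are in m, angles in rad, forces in N, time in s.
With the tool pointing down it reaches from about 0.35 to 0.975 m from the base axis. Payload 4.9 kg.
Tool frame: the origin (TCP) lies at the very end of the fingers, on their centre line; the grasp point (between the pads) lies 19 mm behind it; z points along the fingers, y is the line along which they close (so a half turn about z gives the same grasp; the last joint's range is limited). The gripper opens to 85 mm and grips with 20 to 120 N. Pads are 22 mm wide; open, the fingers measure 114 mm over their backs; the gripper's body (76 mm by 85 mm) begins 54 mm behind the grasp point. The pads swing forward as they close: fully open they stand 13 mm farther back than shut.
Start: joints at [-1.219, 0.053, 1.613, -0, 1.476, -0.119], TCP at [0.283, -0.557, 0.21] pointing down, gripper open.
Joint ranges: [-3.01, 3.01], [-1.01, 2.22], [0.06, 2.58], [-1.02, 4.17], [0.09, 2.62], [-3.14, 3.14]. Speed limits (rad/s): [2.57, 2.57, 3.14, 3.14, 3.14, 3.14].

INTERFACE

Orientations are given as a unit quaternion [w, x, y, z].
In Python, from plant import * gives the robot as it stands.
- The arm moves only by the tool jog_arm, never from a script. Its argument "moves" is a list that holds one entry, the list of rows, each a list of 7 numbers: the finger opening in cm, from 0 to 8.54, then the shift along the tool's x, y, z in cm, then the turn, a rotation vector about the tool's x, y, z in rad. A call has 1 to 20 rows; each row shifts and turns the commanded pose from where the row before left it, along the tool's axes as they then stand; what a row does not reach is not made up. A row lasts 1/12 s, in which the tool goes at most 41.7 mm and 7.16 degrees, less where a joint would pass 70% of its speed; a pose out of reach is approached as far as the arm can. A call is refused whole if a number of a shift passes 4.17 or a number of a turn 0.125, either way. A call with a gripper value outside its range is refused whole. The fingers move at their own pace and stop on an object; the grip force is fixed at half the most. Time passes only in rows, so rows that do not move let the fingers close. It gives the time, the measured TCP pose, the force, the opening and the grip force at its end, in the units of the state.
- state(): the state, without advancing time (a new reading comes with each control period).
- grab_frame(name): name is "scene" or "top" or "wrist"; returns a dict with "color" (480x640x3 uint8, blue, green, red), "depth" (480x640 float32, m along the optical axis (not along the pixel's ray), 0 where there is no reading), "fx", "fy", "cx", "cy" (pixels), "R" (3x3) and "t" (3): a world point X has camera coordinates R X + t. Camera axes: x right, y down, z forward; pixel columns grow to the right and rows downward; lengths in m; the calibration is good to about 2 mm. A picture is of the moment at which its call begins.
- job_done(): hands the job in; it is judged then, once.
Trained networks look in a picture, given as the dict that the camera call returned (one of the last four; its "shot" number tells which), for a name from the list of things; names that differ only in an ending like _2 or _b are one class to them, and where a whole thing is asked for, a point or a joint stands for the part that bears it (a point fixed in the world has none). Each returns a list of dicts, best first, with "p" (0 to 1); they miss things now and then, are a little off and sometimes report something else, mostly with a low value. They report only what shows in the picture. A call takes as long as a camera call.
- recognise(name, picture): "rect" ([centre column, centre row, width, height] in pixels, round what is visible of it).
- regions_of(name, picture): "pixels" (480x640 bool, what is visible of it) and "rect" ([centre column, centre row, width, height] in pixels, round what is visible of it).
The state is a dict: "time": time; "joint_pos": joint angles; "joint_vel": joint speeds; "joint_efforts": joint torques, N m; "tool_pos": TCP position; "tool_rot": TCP orientation; "contact_force": force on the tool from outside, world axes, zero at the start; "ft_torque": the same for the moment, N m; "gripper_width": opening from 0.0 (shut) to 1.0 (fully open); "grasp_force": force on a finger pad.
Only numpy, scipy, OpenCV 4.12 (cv2) and the standard library are available. Lean on these libraries where they do the work, as an engineer would, in place of code of your own. Each camera call takes 0.05 s, during which the arm holds its last target. There are 200 camera calls.

TASK

The bangle in the pickling pot on the jeweller's bench needs to come up for a look. Lift the loose lid off by its knob and set it down flat on the bench, knob up, without dropping it; then push the sprung lever on the pot's side down until the tray inside, with the bangle lying in it, has come up level with the pot's rim, neither below nor above it. Finish while holding it there: keep pressing the lever so that the tray stays level, and leave the other things on the bench where they are.

Things in the scene. Friction and masses are not known exactly. Their poses are not given: they have to be found in the camera images.
- pot: round stainless steel pickling pot, fixed to the bench, 128 mm across at the rim (inside 118 mm), 100 mm high, on a black foot 140 mm across and 14 mm high, with a lift lever on one side. Origin: centre of its underside, on the bench; z up. The lever points along the pot's own -y; its bracket (two dark steel cheeks, 36 mm across x, 85 mm high) reaches from y = -61 to -97 mm.
- pot_rim (a point): centre of the pot's mouth, at rim height, 100 mm above the bench; axes as the pot's.
- lid: loose round steel lid, 124 mm across, 0.16 to 0.31 kg, at first on the pot's rim. Origin: centre of its underside; z along the knob. From the origin up: locating disc 100 mm across, 4 mm thick (sits in the pot's mouth: origin 4 mm below the rim at first), plate 6 mm thick, upright black cylinder knob 28 mm across, 34 mm high (top at 44 mm). Set down on the bench, its origin is at bench height.
- lid_knob (a point): point on the lid's knob to grip, on its axis, 32 mm above the lid's origin (22 mm above the plate's top, 12 mm below the knob's top).
- lift_lever (a joint): lift lever's angle, rad: 0 at rest (points 0.25 above level), grows as the paddle is pushed down, stop at 0.55. The tray rises 112.5 mm per rad: level with the pot's rim at 0.40 (paddle about 35 mm down). Pivot: 80 mm from the pot's axis along its -y, 65 mm above the bench. A spring pushes it back to 0 when let go: about 6 N on the paddle at rest, 10 N at 0.40.
- lever_pad (a point): centre of the top face of the lever's flat black rubber paddle, 44 mm (along the pot's x) by 40 mm, 90 mm out from the pivot and 8 mm above the lever's line; it moves and tips with the lever on its arc about the pivot. About 95 mm above the bench at rest, 60 mm when the tray is level. To be pushed from above.
- tray_rim (a point): centre of the white perforated tray's top edge; the tray is a shallow round dish 92 mm across and 12 mm high inside the pot and moves straight up and down with the lever. At rest its edge is 45 mm below the pot's rim.
- bangle: loose brass bangle lying flat in the tray, 62 mm outside diameter, 9 mm high, 30 g. Origin: centre of its underside.
- soldering_block: loose black soldering block, 120 x 75 x 35 mm, bystander. Origin: centre of its underside.
- crucible: small loose white ceramic cup, 60 mm across, 40 mm high, bystander. Origin: centre of its underside.
- flux_jar: small loose amber glass jar, 54 mm across, 60 mm high, bystander. Origin: centre of its underside.

How it is judged:
On the way, in this order (a step that is already met when the one before it is completed fails the run):
1. the lid lies flat on the bench, knob up, released (height (world z) of lid below 0.006 m and angle between lid's own z axis and vertical below 0.1 rad and contact force between each of the fingers, the arm and lid below 0.1 N and linear speed of lid below 0.02 m/s), for 0.2 s.
2. the tray has been brought level with the pot's rim (z of tray_rim in the frame of pot_rim between -0.006 and 0.006 m), for 0.3 s.
At the end, for the whole second after the job is handed in: The gripper still presses the lever (more than 3 N) and the tray's edge stands still within 6 mm of the height of the pot's rim, with the bangle lying in the tray; the lid lies at rest flat on the bench (within 0.1 rad), knob up, untouched (all of step 1 and all of step 2 and velocity of joint lift_lever between -0.05 and 0.05 rad/s and contact force between the fingers and pot above 3 N and horizontal distance between bangle and tray_rim below 0.03 m and z of bangle in the frame of tray_rim between -0.014 and 0 m); the arm keeps its last pose, push and grip.
It fails at once if the lid is dropped (falls free of the gripper faster than 0.9 m/s) (linear speed of lid above 0.9 m/s and contact force between the fingers and lid below 0.1 N).
It fails at once if the soldering block is moved more than 20 mm (distance of soldering_block from where it was at the start of the episode above 0.02 m).
It fails at once if the crucible is moved more than 20 mm (distance of crucible from where it was at the start of the episode above 0.02 m).
It fails at once if the flux jar is moved more than 20 mm (distance of flux_jar from where it was at the start of the episode above 0.02 m).
It also fails if it takes over 58 s, if anything falls off the work surface, if the arm or the gripper's body presses on something with over 40 N, if the wrist force passes 120 N, or if a joint passes its speed limit or range.

## Working session

There is one attempt and no reset: what is moved stays moved. The work goes in short steps, Python scripts to look and compute and a tool call to move; the robot and the scene stay as the last step left them, time stands still between calls to the robot, and variables do not carry over. Pictures are saved under pics/ and viewed, at most 10 in all, crops included, and the job is handed in when it is done.

Besides the shell and the picture viewer there is one more tool, called after "Request:" as a command line: name --argument value ..., lists and objects as JSON in quotes. jog_arm: Moves the arm, as the interface text tells. Its arguments: {"type":"object","properties":{"moves":{"type":"array"}},"required":["moves"]}

```bash
mkdir -p pics
cat > h.py <<'E'
from plant import *
import numpy as np, cv2
def pts(f,m):
    v,u=np.nonzero(m&(f["depth"]>0)); d=f["depth"][v,u]
    c=np.stack([(u-f["cx"])/f["fx"]*d,(v-f["cy"])/f["fy"]*d,d],1)
    return (c-np.array(f["t"]))@np.array(f["R"])
E
python3 - <<'E'
from h import *
s=state(); print(s["time"],s["tool_pos"],s["tool_rot"],s["gripper_width"],s["contact_force"])
ims=[]
for cam in ("top","scene"):
    f=grab_frame(cam); ims.append(f["color"])
    for n in ["pot","lid","lid_knob","lever_pad","soldering_block","crucible","flux_jar"]:
        for r in regions_of(n,f)[:1]:
            p=pts(f,r["pixels"]); 
            if len(p)==0: continue
            z=np.percentile(p[:,2],95); t=p[abs(p[:,2]-z)<.006]
            print(cam,n,round(r["p"],2),np.round(r["rect"]),"med",np.median(p,0).round(3),"top z",z.round(3),"mid",((t.min(0)+t.max(0))/2).round(3),"ext",np.ptp(t,0).round(3), "mean",t.mean(0).round(3))
    cv2.imwrite(f"pics/{cam}0.png",f["color"])
cv2.imwrite("pics/a.png",cv2.resize(np.hstack(ims),(800,300)))
E
```

```text
0.0 [ 0.28324912 -0.55637831  0.20836145] [-1.03702846e-03  9.72421542e-01  2.33227900e-01 -1.25725743e-04] 1.0043164402193152 [-0.42818777  0.74620506 -0.80120391]
top pot 0.57 [336. 252. 121.  53.] med [ 0.536 -0.038  0.085] top z 0.102 mid [ 0.548 -0.011  0.102] ext [0.109 0.238 0.012] mean [ 0.528 -0.049  0.1  ]
top lid 0.69 [308. 233.  66.  64.] med [0.592 0.044 0.107] top z 0.138 mid [0.592 0.043 0.139] ext [0.025 0.025 0.01 ] mean [0.592 0.043 0.14 ]
top lever_pad 0.17 [186. 200.  27.  27.] med [0.666 0.301 0.059] top z 0.064 mid [0.669 0.307 0.064] ext [0.048 0.047 0.01 ] mean [0.669 0.307 0.061]
top soldering_block 0.91 [479. 281.  57.  66.] med [ 0.491 -0.309  0.036] top z 0.039 mid [ 0.492 -0.311  0.039] ext [0.135 0.109 0.011] mean [ 0.492 -0.311  0.037]
top crucible 0.93 [493. 188.  30.  24.] med [ 0.688 -0.35   0.016] top z 0.042 mid [ 0.684 -0.343  0.041] ext [0.058 0.058 0.01 ] mean [ 0.686 -0.345  0.04 ]
top flux_jar 0.57 [185. 201.  28.  30.] med [0.665 0.301 0.059] top z 0.064 mid [0.668 0.307 0.064] ext [0.046 0.047 0.01 ] mean [0.668 0.307 0.061]
scene pot 0.95 [
[... 370 characters left out ...]
 0.046 0.137] ext [0.029 0.027 0.011] mean [0.598 0.047 0.138]
scene lever_pad 0.86 [272. 241.  38.  32.] med [ 0.53  -0.096  0.092] top z 0.099 mid [ 0.521 -0.104  0.097] ext [0.046 0.047 0.008] mean [ 0.521 -0.107  0.096]
scene soldering_block 0.68 [184. 248.  39.  40.] med [ 0.518 -0.3    0.034] top z 0.036 mid [ 0.494 -0.311  0.034] ext [0.135 0.111 0.008] mean [ 0.498 -0.307  0.035]
scene crucible 0.86 [121. 298.  35.  35.] med [ 0.689 -0.34   0.026] top z 0.04 mid [ 0.686 -0.341  0.038] ext [0.058 0.06  0.008] mean [ 0.688 -0.34   0.038]
scene flux_jar 0.65 [480. 344.  38.  47.] med [0.687 0.309 0.039] top z 0.061 mid [0.671 0.31  0.06 ] ext [0.048 0.046 0.008] mean [0.673 0.31  0.06 ]
```

View pics/top0.png

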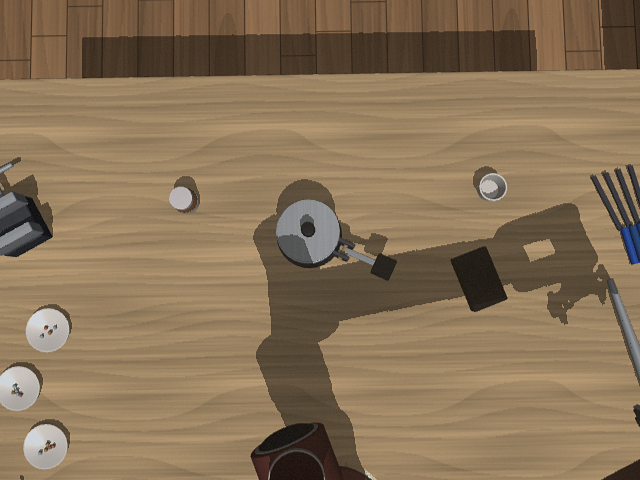

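View pics/scene0.png

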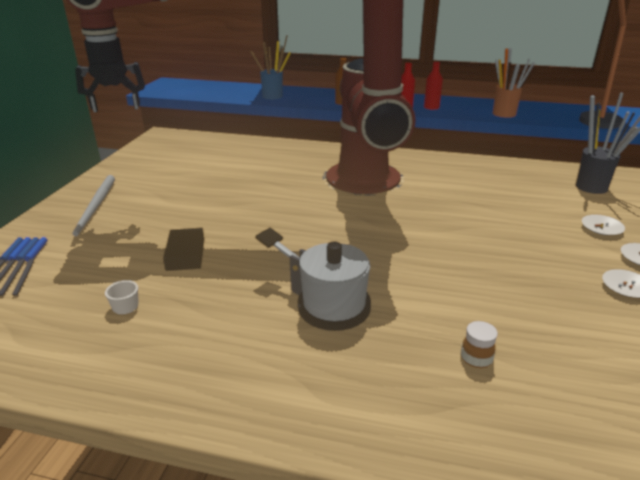

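The top view shows the pot with its knob at about (308,229) and the paddle at (383,267), pointing to the lower right. The soldering block is at (479,281), the crucible at (493,188) and the jar at (185,200). The networks agree with this apart from `lever_pad` in the top view, which is really the jar. The knob is at about (0.593, 0.044) and the pad at about (0.521, -0.105).

Request:
jog_arm --moves '[[[8.5,1.3,-0.9,0,0,0,0],[8.5,2.0,-1.45,0,0,0,0],[8.5,2.84,-2.05,0,0,0,0],[8.5,2.84,-2.05,0,0,0,0],[8.5,2.84,-2.05,0,0,0,0],[8.5,2.84,-2.05,0,0,0,0],[8.5,2.84,-2.05,0,0,0,0],[8.5,2.84,-2.05,0,0,0,0],[8.5,2.84,-2.05,0,0,0,0],[8.5,2.84,-2.05,0,0,0,0],[8.5,2.84,-2.05,0,0,0,0],[8.5,2.84,-2.05,0,0,0,0],[8.5,2.84,-2.05,0,0,0,0],[8.5,2.84,-2.05,0,0,0,0],[8.5,2.84,-2.05,0,0,0,0],[8.5,2.84,-2.05,0,0,0,0],[8.5,2.84,-2.05,0,0,0,0],[8.5,2.84,-2.05,0,0,0,0],[8.5,2.84,-2.05,0,0,0,0],[8.5,2.84,-2.05,0,0,0,0]]]'

```text
time: 2.47
tool_pos: [0.5905, 0.0422, 0.2098]
tool_rot: [-0.0, 0.972, 0.234, 0.0]
contact_force: [0.5, -0.9, 0.8]
gripper_width: 0.996
grasp_force: 0.0
```

```bash
cat >> h.py <<'E'
from scipy.spatial.transform import Rotation as Ro
def tool(target):
    s=state(); q=s["tool_rot"]; R=Ro.from_quat(q,scalar_first=True)
    print("t",round(s["time"],2),"tcp",np.round(s["tool_pos"],4),"z",R.as_matrix()[:,2].round(3),"y",R.as_matrix()[:,1].round(3),"F",np.round(s["contact_force"],1),"w",round(s["gripper_width"],3),s["grasp_force"])
    print("shift cm",(R.inv().apply(np.array(target)-s["tool_pos"])*100).round(2))
E
python3 - <<'E'
from h import *
tool([.593,.0445,.111])
for n in ("wrist",):
    f=grab_frame(n); cv2.imwrite("pics/w1.png",f["color"])
    for r in regions_of("lid_knob",f)[:1]:
        p=pts(f,r["pixels"]);t=p[p[:,2]>.13]; print(r["p"],r["rect"],len(t)); print(((t.min(0)+t.max(0))/2).round(4),np.ptp(t,0).round(3),t.mean(0).round(4))
E
```

```text
t 2.47 tcp [0.5905 0.0422 0.2098] z [ 0.  0. -1.] y [ 0.454 -0.891 -0.   ] F [ 0.5 -0.9  0.8] w 0.996 0.0
shift cm [ 0.33 -0.09  9.88]
0.87 [311.3, 218.5, 160.2, 158.0] 1308
[0.5945 0.0444 0.136 ] [0.027 0.028 0.012] [0.5957 0.0451 0.1391]
```

Request:
jog_arm --moves '[[[8.5,0.4,-0.1,0,0,0,0],[8.5,0,0,1.0,0,0,0],[8.5,0,0,1.5,0,0,0],[8.5,0,0,1.5,0,0,0],[8.5,0,0,1.5,0,0,0],[8.5,0,0,1.5,0,0,0],[8.5,0,0,1.5,0,0,0],[8.5,0,0,1.0,0,0,0],[8.5,0,0,0.3,0,0,0],[8.5,0,0,0,0,0,0],[0,0,0,0,0,0,0],[0,0,0,0,0,0,0],[0,0,0,0,0,0,0],[0,0,0,0,0,0,0],[0,0,0,0,0,0,0],[0,0,0,0,0,0,0],[0,0,0,0,0,0,0],[0,0,0,0,0,0,0],[0,0,0,0,0,0,0],[0,0,0,0,0,0,0]]]'

```text
time: 4.23
tool_pos: [0.5941, 0.0426, 0.1128]
tool_rot: [0.0, 0.972, 0.233, 0.001]
contact_force: [-1.7, 1.8, 6.3]
gripper_width: 0.283
grasp_force: 58.7
```

Request:
jog_arm --moves '[[[0,0,0,-0.3,0,0,0],[0,0,0,-0.5,0,0,0],[0,0,0,-0.8,0,0,0],[0,0,0,-1.0,0,0,0],[0,0,0,-1.0,0,0,0],[0,0,0,-1.0,0,0,0],[0,0,0,-1.0,0,0,0],[0,0,0,-0.8,0,0,0],[0,0,0,-0.4,0,0,0],[0,0,0,0,0,0,0]]]'

```text
time: 5.07
tool_pos: [0.5944, 0.0423, 0.1815]
tool_rot: [0.0, 0.972, 0.233, 0.001]
contact_force: [-0.1, 0.0, -2.7]
gripper_width: 0.28
grasp_force: 59.0
```

Run:
```python
from h import *
tool([.50,.25,.18])
f=grab_frame("scene"); cv2.imwrite("pics/s2.png",f["color"][100:400,150:550])
```

```text
t 5.07 tcp [0.5944 0.0423 0.1815] z [ 0.003 -0.    -1.   ] y [ 0.454 -0.891  0.001] F [-0.1  0.  -2.7] w 0.28 59.01443660259247
shift cm [  1.   -22.79   0.12]
```

View pics/s2.png

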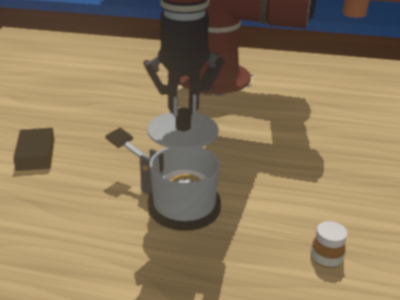

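The lid is up and level, with its plate at about (183,130) in the crop, and the bangle is visible in the pot below. Next I carry the lid to the left.

Request:
jog_arm --moves '[[[0,0.1,-0.5,0,0,0,0],[0,0.1,-1.0,0,0,0,0],[0,0.1,-1.6,0,0,0,0],[0,0.1,-2.0,0,0,0,0],[0,0.1,-2.0,0,0,0,0],[0,0.1,-2.0,0,0,0,0],[0,0.1,-2.0,0,0,0,0],[0,0.1,-2.0,0,0,0,0],[0,0.1,-2.0,0,0,0,0],[0,0.1,-2.0,0,0,0,0],[0,0,-2.0,0,0,0,0],[0,0,-1.7,0,0,0,0],[0,0,-1.2,0,0,0,0],[0,0,-0.8,0.2,0,0,0],[0,0,0,0.6,0,0,0],[0,0,0,1.0,0,0,0],[0,0,0,1.5,0,0,0],[0,0,0,1.5,0,0,0],[0,0,0,1.5,0,0,0],[0,0,0,1.5,0,0,0]]]'

```text
time: 6.78
tool_pos: [0.4989, 0.2489, 0.0996]
tool_rot: [0.0, 0.973, 0.233, -0.001]
contact_force: [-0.9, -0.2, -1.5]
gripper_width: 0.286
grasp_force: 59.1
```

Request:
jog_arm --moves '[[[0,0,0,1.5,0,0,0],[0,0,0,1.5,0,0,0],[0,0,0,1.2,0,0,0],[0,0,0,1.0,0,0,0],[0,0,0,0.6,0,0,0],[0,0,0,0.6,0,0,0],[0,0,0,0.4,0,0,0],[0,0,0,0.3,0,0,0],[0,0,0,0,0,0,0],[0,0,0,0,0,0,0]]]'

```text
time: 7.62
tool_pos: [0.4994, 0.2503, 0.031]
tool_rot: [-0.0, 0.972, 0.233, 0.0]
contact_force: [0.2, -0.4, -1.7]
gripper_width: 0.284
grasp_force: 59.2
```

Request:
jog_arm --moves '[[[0,0,0,0.3,0,0,0],[0,0,0,0.3,0,0,0],[0,0,0,0.2,0,0,0],[0,0,0,0.2,0,0,0],[0,0,0,0.2,0,0,0],[0,0,0,0.1,0,0,0],[0,0,0,0,0,0,0],[0,0,0,0,0,0,0]]]'

```text
time: 8.28
tool_pos: [0.499, 0.2501, 0.0175]
tool_rot: [0.0, 0.972, 0.233, -0.0]
contact_force: [0.7, 0.3, -1.1]
gripper_width: 0.286
grasp_force: 59.2
```

Request:
jog_arm --moves '[[[0,0,0,0.1,0,0,0],[0,0,0,0.1,0,0,0],[0,0,0,0,0,0,0],[0,0,0,0,0,0,0]]]'

```text
time: 8.62
tool_pos: [0.4994, 0.2502, 0.0166]
tool_rot: [0.0, 0.972, 0.233, 0.0]
contact_force: [-2.9, -1.1, 6.0]
gripper_width: 0.283
grasp_force: 60.0
```

Request:
jog_arm --moves '[[[5,0,0,0,0,0,0],[8,0,0,0,0,0,0],[8,0,0,0,0,0,0],[8,0,0,0,0,0,0],[8,0,0,0,0,0,0],[8,0,0,0,0,0,0],[8,0,0,0,0,0,0],[8,0,0,0,0,0,0],[8,0,0,-1.0,0,0,0],[8,0,0,-1.5,0,0,0],[8,0,0,-2.5,0,0,0],[8,0,0,-2.5,0,0,0],[8,0,0,-2.5,0,0,0],[8,0,0,-2.5,0,0,0],[8,0,0,-2.5,0,0,0],[8,0,0,-1.5,0,0,0],[8,0,0,-0.8,0,0,0],[8,0,0,0,0,0,0]]]'

```text
time: 10.12
tool_pos: [0.5004, 0.2506, 0.1918]
tool_rot: [-0.0, 0.972, 0.233, 0.003]
contact_force: [-1.0, 0.1, 0.6]
gripper_width: 0.935
grasp_force: 0.0
```

Run:
```python
from h import *
tool([.521,-.105,.18])
for c in ("wrist","scene"):
    f=grab_frame(c)
    for n in ("lid","lever_pad"):
      for r in regions_of(n,f)[:1]:
        p=pts(f,r["pixels"]); print(c,n,r["p"],np.round(r["rect"]),np.percentile(p,[2,50,98],axis=0).round(3).tolist())
        if n=="lever_pad":
            t=p[p[:,2]>.08]; m=np.cov(t[:,:2].T); print(t.mean(0).round(4),((t.min(0)+t.max(0))/2).round(4),cv2.minAreaRect((t[:,:2]*1000).astype(np.float32)))
cv2.imwrite("pics/s3.png",f["color"])
```

```text
t 10.12 tcp [0.5004 0.2506 0.1918] z [ 0.005  0.002 -1.   ] y [ 0.454 -0.891  0.001] F [-1.   0.1  0.6] w 0.935 0.0
shift cm [-14.3   32.63   1.13]
wrist lid 0.67 [312. 200. 127. 129.] [[0.447, 0.196, 0.008], [0.506, 0.253, 0.01], [0.556, 0.306, 0.044]]
wrist lever_pad 0.53 [631. 329.  17.  33.] [[0.534, -0.061, 0.071], [0.546, -0.046, 0.074], [0.555, -0.035, 0.079]]
[ 0.5469 -0.0229  0.0868] [ 0.5472 -0.0202  0.0916] ((547.9122314453125, -20.455978393554688), (33.834373474121094, 1.5541280508041382), 69.52921295166016)
scene lid 0.75 [446. 291.  67.  38.] [[0.448, 0.196, 0.006], [0.511, 0.251, 0.011], [0.56, 0.307, 0.044]]
scene lever_pad 0.77 [274. 240.  38.  32.] [[0.401, -0.125, 0.001], [0.53, -0.095, 0.092], [0.547, -0.052, 0.1]]
[ 0.5249 -0.0976  0.0921] [ 0.5202 -0.0916  0.0909] ((526.6884765625, -88.31181335449219), (69.22093200683594, 47.86278533935547), 61.230323791503906)
```

View pics/s3.png

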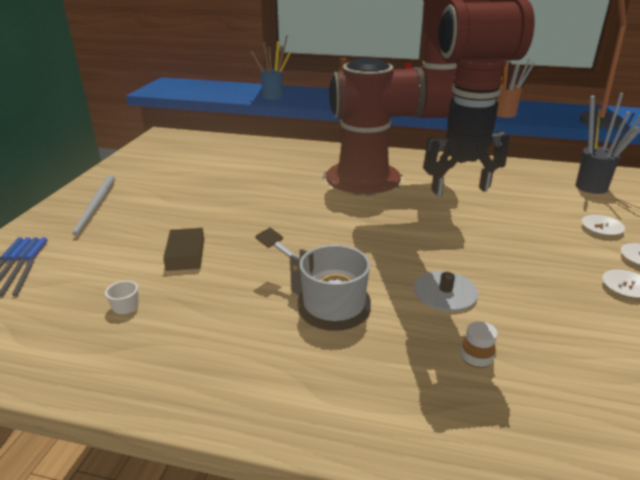

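The lid lies flat on the bench, knob up, at (446,290). The bangle is in the pot and the other things haven't moved. Next I close the fingers and go over the paddle at (270,237).

Request:
jog_arm --moves '[[[0,-0.4,0.9,0,0,0,0],[0,-0.8,1.8,0,0,0,0],[0,-0.8,1.8,0,0,0,0],[0,-0.8,1.8,0,0,0,0],[0,-0.8,1.8,0,0,0,0],[0,-0.8,1.8,0,0,0,0],[0,-0.8,1.8,0,0,0,0],[0,-0.8,1.8,0,0,0,0],[0,-0.8,1.8,0,0,0,0],[0,-0.8,1.8,0,0,0,0],[0,-0.8,1.8,0,0,0,0],[0,-0.8,1.8,0,0,0,0],[0,-0.8,1.8,0,0,0,0],[0,-0.8,1.8,0,0,0,0],[0,-0.8,1.8,0,0,0,0],[0,-0.8,1.8,0,0,0,0],[0,-0.8,1.8,0,0,0,0],[0,-0.8,1.8,0,0,0,0],[0,-0.5,1.3,0,0,0,0],[0,0,0,0,0,0,0]]]'

```text
time: 12.08
tool_pos: [0.5183, -0.1105, 0.1882]
tool_rot: [0.0, 0.973, 0.232, -0.0]
contact_force: [0.1, 0.6, 0.0]
gripper_width: 0.001
grasp_force: 0.0
```

Run:
```python
from h import *
tool([.52,-.107,.105])
f=grab_frame("wrist"); cv2.imwrite("pics/w4.png",f["color"])
for r in regions_of("lever_pad",f)[:1]:
    p=pts(f,r["pixels"]); print(r["p"],np.round(r["rect"])); t=p[p[:,2]>.082]; print(np.percentile(t,[2,50,98],axis=0).round(3).tolist(),cv2.minAreaRect((t[:,:2]*1000).astype(np.float32)))
```

```text
t 12.08 tcp [ 0.5183 -0.1105  0.1882] z [-0.001 -0.001 -1.   ] y [ 0.451 -0.893  0.   ] F [0.1 0.6 0. ] w 0.001 0.0
shift cm [ 0.32 -0.23  8.32]
0.7 [282. 187. 122. 151.]
[[0.499, -0.125, 0.083], [0.523, -0.102, 0.094], [0.543, -0.076, 0.099]] ((524.4691162109375, -95.06621551513672), (58.86390686035156, 44.24778747558594), 64.3381576538086)
```

View pics/w4.png

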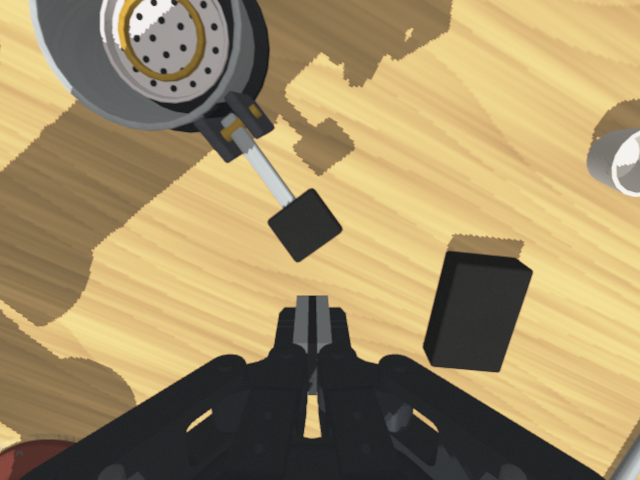

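The wrist view shows the paddle centred at about (305,225), the shut fingertips at (313,300) further toward the camera, and the bangle in its tray at (160,40). The paddle's position agrees with my target.

Request:
jog_arm --moves '[[[0,0.15,-0.1,0.5,0,0,0],[0,0.15,-0.1,1.2,0,0,0],[0,0,0,1.5,0,0,0],[0,0,0,1.5,0,0,0],[0,0,0,1.5,0,0,0],[0,0,0,1.2,0,0,0],[0,0,0,0.8,0,0,0],[0,0,0,0.4,0,0,0],[0,0,0,0.4,0,0,0],[0,0,0,0.4,0,0,0],[0,0,0,0.4,0,0,0],[0,0,0,0.4,0,0,0],[0,0,0,0.4,0,0,0],[0,0,0,0.4,0,0,0],[0,0,0,0.4,0,0,0],[0,0,0,0.3,0,0,0],[0,0,0,0.2,0,0,0],[0,0,0,0,0,0,0]]]'

```text
time: 13.68
tool_pos: [0.5208, -0.1057, 0.0705]
tool_rot: [0.001, 0.972, 0.233, 0.0]
contact_force: [-2.2, -1.3, 5.9]
gripper_width: -0.001
grasp_force: 2.8
```

```bash
cat > m.py <<'E'
from h import *
import sys
tool([.52,-.107,.06])
for c in ("scene","top","wrist"):
    f=grab_frame(c)
    P=pts(f,np.ones((480,640),bool)); r=np.hypot(P[:,0]-.594,P[:,1]-.0445)
    for a,b in ((.0,.02),(.024,.030),(.034,.042),(.0425,.046),(.059,.064)):
        z=P[(r>a)&(r<b)&(P[:,2]<.15),2]; print(c,a,b,len(z),np.percentile(z,[10,50,90,97]).round(4) if len(z) else "")
    cv2.imwrite(f"pics/{c}_{sys.argv[1]}.png",f["color"])
    if c=="scene": cv2.imwrite(f"pics/z_{sys.argv[1]}.png",cv2.resize(f["color"][210:340,230:400],None,fx=4,fy=4))
E
python3 m.py 5
```

```text
t 13.68 tcp [ 0.5208 -0.1057  0.0705] z [ 0.001 -0.002 -1.   ] y [ 0.454 -0.891  0.002] F [-2.2 -1.3  5.9] w -0.001 2.8038972755894065
shift cm [-0.13  0.08  1.05]
scene 0.0 0.02 46 [0.0508 0.0521 0.0532 0.0537]
scene 0.024 0.03 91 [0.0511 0.0564 0.0611 0.0619]
scene 0.034 0.042 85 [0.0516 0.0558 0.0609 0.0618]
scene 0.0425 0.046 120 [0.0516 0.0573 0.0609 0.062 ]
scene 0.059 0.064 2327 [0.0224 0.0758 0.0985 0.1004]
top 0.0 0.02 293 [0.0494 0.0523 0.0554 0.057 ]
top 0.024 0.03 225 [0.0504 0.0555 0.0622 0.064 ]
top 0.034 0.042 464 [0.0496 0.053  0.0596 0.0624]
top 0.0425 0.046 155 [0.0513 0.0598 0.0636 0.0645]
top 0.059 0.064 380 [0.0796 0.0999 0.1031 0.1045]
wrist 0.0 0.02 2946 [0.0498 0.0507 0.0517 0.0521]
wrist 0.024 0.03 3768 [0.0502 0.0546 0.0599 0.0605]
wrist 0.034 0.042 3276 [0.0499 0.0508 0.0517 0.0522]
wrist 0.0425 0.046 1950 [0.0517 0.0586 0.0603 0.0607]
wrist 0.059 0.064 9430 [0.0272 0.0917 0.0998 0.1004]
```

View pics/z_5.png

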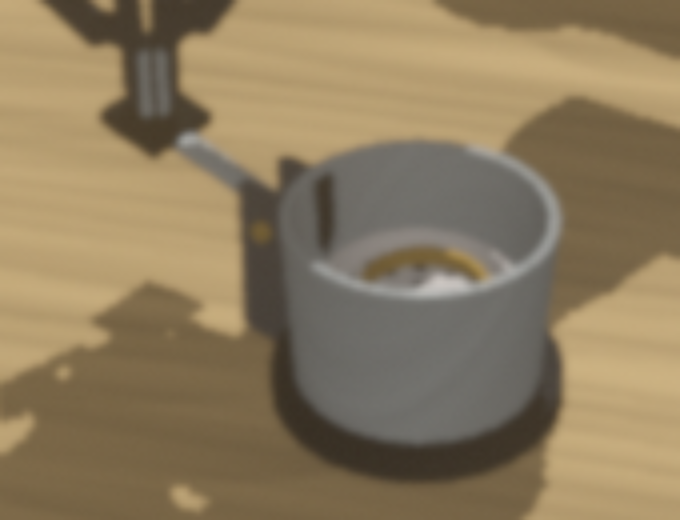

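Run:
```python
from h import *
s=state();print(s["tool_pos"],s["contact_force"],s["joint_vel"])
f=grab_frame("wrist"); g=grab_frame("scene")
for h in (f,g):
    for r in regions_of("lever_pad",h)[:1]:
        p=pts(h,r["pixels"]); print(r["p"],np.round(r["rect"]),np.percentile(p,[2,25,50,75,98],axis=0).round(3).tolist())
    P=pts(h,np.ones((480,640),bool)); d=np.array([-.44,-.898]); q=P[:,:2]-[.594,.0445]; a=q@d; b=q@[d[1],-d[0]]
    for k in range(100,200,8):
        z=P[(a>k/1e3)&(a<k/1e3+.008)&(abs(b)<.02)&(P[:,2]<.2),2]; print(k,len(z),np.percentile(z,[5,25,50,75,95]).round(3) if len(z) else "")
a=f["color"]; b=cv2.resize(g["color"][200:270,230:310],(548,480),interpolation=cv2.INTER_CUBIC)
cv2.imwrite("pics/v6.png",cv2.resize(np.hstack([a,b]),(800,323)))
```

```text
[ 0.52090142 -0.10559945  0.07084942] [-2.8920707  -1.81992638  6.18019594] [-0.00075497 -0.00090961 -0.00061656  0.00081607  0.00024332  0.00045412]
0.93 [271. 232. 203. 216.] [[0.507, -0.126, 0.067], [0.529, -0.098, 0.075], [0.536, -0.084, 0.083], [0.545, -0.057, 0.088], [0.56, -0.021, 0.094]]
100 1198 [-0.001 -0.001  0.     0.073  0.074]
108 1192 [-0.001 -0.001  0.     0.075  0.076]
116 1168 [-0.001 -0.001  0.     0.076  0.078]
124 1148 [-0.001 -0.001  0.     0.078  0.079]
132 2572 [-0.001  0.001  0.143  0.154  0.161]
140 7098 [-0.     0.145  0.164  0.175  0.182]
148 8089 [-0.     0.088  0.14   0.16   0.177]
156 9452 [0.    0.116 0.151 0.172 0.179]
164 2847 [-0.001  0.09   0.118  0.139  0.148]
172 1147 [-0.001  0.     0.093  0.141  0.148]
180 827 [-0.001  0.     0.094  0.149  0.15 ]
188 694 [-0.001 -0.     0.151  0.154  0.157]
196 244 [-0.001 -0.001 -0.    -0.     0.001]
0.72 [273. 246.  38.  27.] [[0.421, -0.134, 0.0], [0.525, -0.107, 0.079], [0.533, -0.092, 0.086], [0.539, -0.078, 0.089], [0.548, -0.052, 0.095]]
100 30 [-0.001  0.     0.001  0.073  0.076]
108 50 [-0.001  0.     0.035  0.075  0.078]
116 55 [-0.002 -0.     0.001  0.076  0.078]
124 68 [-0.001 -0.     0.001  0.077  0.08 ]
132 134 [-0.001  0.001  0.081  0.155  0.197]
140 303 [-0.     0.084  0.163  0.185  0.197]
148 349 [-0.     0.089  0.124  0.151  0.192]
156 366 [-0.001  0.092  0.131  0.169  0.195]
164 159 [-0.001  0.043  0.108  0.135  0.15 ]
172 95 [-0.002 -0.     0.086  0.094  0.149]
180 69 [-0.002 -0.     0.001  0.093  0.15 ]
188 54 [-0.002 -0.001  0.     0.002  0.157]
196 35 [-0.002 -0.001  0.     0.001  0.002]
```

View pics/v6.png

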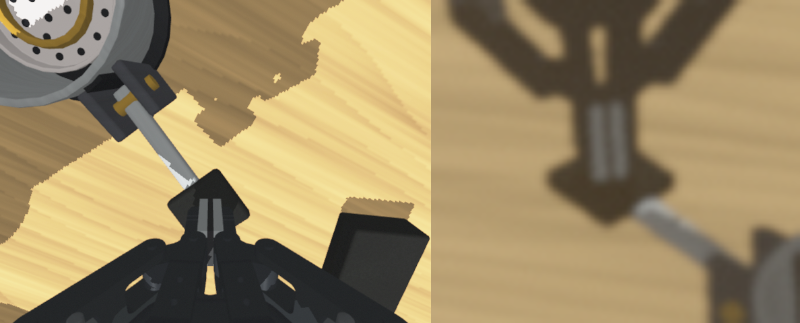

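Run:
```python
from h import *
T=np.array(state()["tool_pos"])
for c in("scene","wrist"):
    f=grab_frame(c);R=np.array(f["R"]);t=np.array(f["t"])
    for dz in (0,.02):
        X=R@(T+[0,0,dz])+t; u,v=f["fx"]*X[0]/X[2]+f["cx"],f["fy"]*X[1]/X[2]+f["cy"]; print(c,dz,round(u),round(v),X[2].round(4))
    if c=="wrist":
        for v in range(225,360,6): print(v,[ (f["depth"][v,u].round(3),int(f["color"][v,u].max())) for u in (303,313,323)])
    else:
        # crop was 80x70 ->548x480, then panel scale .673
        for v in range(222,238): print(v,f["depth"][v,252:262].round(3),f["color"][v,252:262].max(1))
```

```text
scene 0 267 246 1.0609
scene 0.02 267 237 1.0503
222 [1.283 1.287 1.286 1.293 1.283 1.285 1.289 1.29  1.021 1.015] [171 167 167 170 173 172 167 149 117  86]
223 [1.286 1.286 1.286 1.285 1.285 1.282 1.279 1.283 1.027 1.019] [177 176 176 177 177 178 175 161 128  90]
224 [1.284 1.282 1.279 1.274 1.279 1.28  1.277 1.28  1.028 1.022] [176 177 176 177 176 176 174 163 130  92]
225 [1.274 1.275 1.277 1.274 1.273 1.277 1.274 1.27  1.033 1.022] [179 178 177 177 177 176 175 163 131  92]
226 [1.271 1.266 1.267 1.271 1.273 1.269 1.267 1.272 1.033 1.027] [183 183 182 182 181 180 178 166 135  95]
227 [1.269 1.263 1.266 1.264 1.268 1.267 1.263 1.272 1.039 1.027] [185 185 186 185 185 184 183 171 141 100]
228 [1.262 1.261 1.259 1.261 1.262 1.259 1.26  1.26  1.038 1.029] [182 183 183 184 184 184 183 173 143 102]
229 [1.262 1.258 1.259 1.26  1.259 1.255 1.254 1.258 1.043 1.029] [180 180 181 181 181 181 180 171 144 105]
230 [1.25  1.254 1.252 1.258 1.256 1.252 1.253 1.256 1.046 1.028] [180 180 180 180 180 180 179 170 145 108]
231 [1.25  1.253 1.25  1.252 1.246 1.252 1.244 1.248 1.249 1.031] [182 182 181 
[... 1889 characters left out ...]
(np.float32(0.145), 34), (np.float32(0.144), 106)]
315 [(np.float32(0.141), 106), (np.float32(0.14), 35), (np.float32(0.14), 107)]
321 [(np.float32(0.137), 106), (np.float32(0.136), 34), (np.float32(0.135), 105)]
327 [(np.float32(0.133), 106), (np.float32(0.132), 34), (np.float32(0.133), 107)]
333 [(np.float32(0.128), 105), (np.float32(0.128), 35), (np.float32(0.128), 106)]
339 [(np.float32(0.125), 107), (np.float32(0.126), 34), (np.float32(0.125), 105)]
345 [(np.float32(0.124), 129), (np.float32(0.124), 42), (np.float32(0.124), 117)]
351 [(np.float32(0.118), 40), (np.float32(0.124), 42), (np.float32(0.117), 40)]
357 [(np.float32(0.115), 40), (np.float32(0.126), 42), (np.float32(0.115), 39)]
```

The depth shows the tips do rest on the paddle, but about 20 mm above the reported TCP. The tray edge is only at 61 mm, so I go on by what the tray shows.

Request:
jog_arm --moves '[[[0,0,0,0.3,0,0,0],[0,0,0,0.3,0,0,0],[0,0,0,0.3,0,0,0],[0,0,0,0.3,0,0,0],[0,0,0,0.3,0,0,0],[0,0,0,0.3,0,0,0],[0,0,0,0.3,0,0,0],[0,0,0,0.2,0,0,0],[0,0,0,0.1,0,0,0],[0,0,0,0,0,0,0],[0,0,0,0,0,0,0]]]'

```text
time: 15.05
tool_pos: [0.5213, -0.1072, 0.0479]
tool_rot: [0.002, 0.972, 0.233, 0.0]
contact_force: [-5.1, -5.6, 9.7]
gripper_width: -0.003
grasp_force: 5.1
```

```bash
python3 m.py 7
```

```text
t 15.05 tcp [ 0.5213 -0.1072  0.0479] z [ 0.001 -0.005 -1.   ] y [ 0.454 -0.891  0.005] F [-5.1 -5.6  9.7] w -0.003 5.056838082931563
shift cm [-0.11 -0.07 -1.21]
scene 0.0 0.02 164 [0.0777 0.0789 0.0802 0.0807]
scene 0.024 0.03 253 [0.0782 0.0823 0.0878 0.089 ]
scene 0.034 0.042 194 [0.0782 0.0822 0.0876 0.089 ]
scene 0.0425 0.046 157 [0.0795 0.0842 0.088  0.0888]
scene 0.059 0.064 2076 [0.0189 0.0794 0.0988 0.1006]
top 0.0 0.02 305 [0.0767 0.0791 0.0822 0.0834]
top 0.024 0.03 242 [0.0769 0.0819 0.0894 0.0912]
top 0.034 0.042 482 [0.077  0.0802 0.0862 0.0896]
top 0.0425 0.046 186 [0.0152 0.0861 0.0899 0.0909]
top 0.059 0.064 380 [0.081  0.0998 0.103  0.1045]
wrist 0.0 0.02 836 [0.0126 0.0136 0.078  0.0787]
wrist 0.024 0.03 2534 [0.0149 0.0827 0.0872 0.0878]
wrist 0.034 0.042 2769 [0.014  0.0781 0.079  0.0795]
wrist 0.0425 0.046 2965 [0.0773 0.086  0.0876 0.0881]
wrist 0.059 0.064 11370 [0.0375 0.0899 0.0998 0.1003]
```

Request:
jog_arm --moves '[[[0,0,0,0.2,0,0,0],[0,0,0,0.2,0,0,0],[0,0,0,0.2,0,0,0],[0,0,0,0.2,0,0,0],[0,0,0,0.2,0,0,0],[0,0,0,0.05,0,0,0],[0,0,0,0,0,0,0],[0,0,0,0,0,0,0],[0,0,0,0,0,0,0],[0,0,0,0,0,0,0]]]'

```text
time: 16.03
tool_pos: [0.5214, -0.1071, 0.0376]
tool_rot: [0.002, 0.972, 0.233, 0.0]
contact_force: [-5.0, -5.3, 10.8]
gripper_width: 0.001
grasp_force: 5.9
```

```bash
python3 m.py 8
```

```text
t 16.03 tcp [ 0.5214 -0.1071  0.0376] z [ 0.001 -0.004 -1.   ] y [ 0.454 -0.891  0.005] F [-5.  -5.3 10.8] w 0.001 5.882265317814017
shift cm [-0.12 -0.06 -2.24]
scene 0.0 0.02 155 [0.0919 0.093  0.0941 0.0948]
scene 0.024 0.03 252 [0.0926 0.0963 0.1021 0.1031]
scene 0.034 0.042 257 [0.0921 0.0955 0.1016 0.1027]
scene 0.0425 0.046 265 [0.0929 0.0982 0.1022 0.1034]
scene 0.059 0.064 1901 [0.0163 0.075  0.0988 0.1005]
top 0.0 0.02 312 [0.091  0.0939 0.0968 0.0982]
top 0.024 0.03 251 [0.0918 0.0967 0.104  0.1056]
top 0.034 0.042 499 [0.0915 0.0946 0.1008 0.1037]
top 0.0425 0.046 206 [0.0146 0.0994 0.1035 0.1057]
top 0.059 0.064 382 [0.0786 0.1    0.1033 0.1045]
wrist 0.0 0.02 1898 [0.0126 0.0135 0.0144 0.0147]
wrist 0.024 0.03 601 [0.0126 0.0135 0.0143 0.0148]
wrist 0.034 0.042 1417 [0.0128 0.0143 0.093  0.0936]
wrist 0.0425 0.046 3141 [0.0152 0.0972 0.1016 0.1022]
wrist 0.059 0.064 12782 [0.0385 0.0889 0.0997 0.1003]
```

View pics/z_8.png

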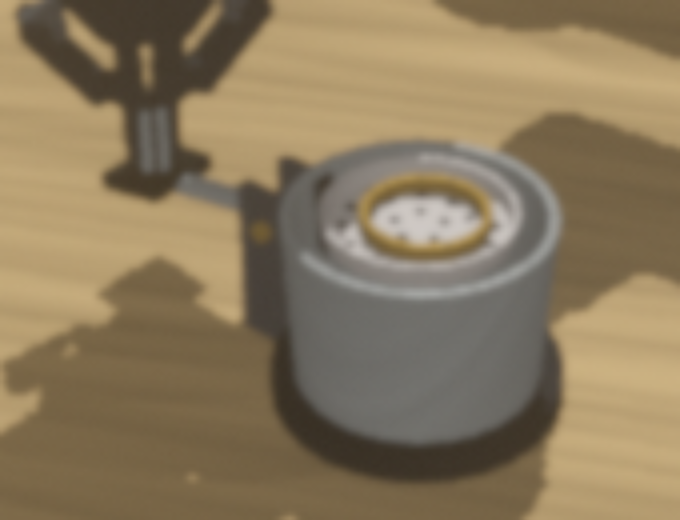

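The tray with the bangle is up, but its edge is about 2 mm above the rim (102 against 100 mm). I back off slightly.

Request:
jog_arm --moves '[[[0,0,0,-0.1,0,0,0],[0,0,0,-0.05,0,0,0],[0,0,0,0,0,0,0],[0,0,0,0,0,0,0],[0,0,0,0,0,0,0],[0,0,0,0,0,0,0],[0,0,0,0,0,0,0],[0,0,0,0,0,0,0],[0,0,0,0,0,0,0],[0,0,0,0,0,0,0]]]'

```text
time: 17.02
tool_pos: [0.5213, -0.1072, 0.0391]
tool_rot: [0.002, 0.972, 0.233, 0.0]
contact_force: [-5.9, -5.6, 11.4]
gripper_width: -0.001
grasp_force: 5.9
```

```bash
python3 m.py 9 | grep -v "0.0 0.02"
python3 - <<'E'
from h import *
f=grab_frame("scene")
for n in ("lid","bangle","soldering_block","crucible","flux_jar"):
    for r in regions_of(n,f)[:1]: print(n,r["p"],np.round(r["rect"]),np.median(pts(f,r["pixels"]),0).round(3))
E
```

```text
t 17.02 tcp [ 0.5213 -0.1072  0.0391] z [ 0.001 -0.005 -1.   ] y [ 0.454 -0.891  0.005] F [-5.9 -5.6 11.4] w -0.001 5.9057148198917275
shift cm [-0.11 -0.07 -2.09]
scene 0.024 0.03 258 [0.0903 0.0941 0.1    0.1009]
scene 0.034 0.042 238 [0.0901 0.093  0.0996 0.1004]
scene 0.0425 0.046 272 [0.0913 0.0966 0.1001 0.1013]
scene 0.059 0.064 1929 [0.0161 0.0765 0.099  0.1005]
top 0.024 0.03 239 [0.0897 0.0948 0.1022 0.1036]
top 0.034 0.042 497 [0.089  0.0921 0.0984 0.1012]
top 0.0425 0.046 206 [0.0152 0.0978 0.102  0.103 ]
top 0.059 0.064 371 [0.0789 0.1    0.1032 0.1043]
wrist 0.024 0.03 581 [0.0126 0.0135 0.0149 0.0901]
wrist 0.034 0.042 1647 [0.0129 0.0894 0.091  0.0915]
wrist 0.0425 0.046 3256 [0.0881 0.0958 0.0995 0.1   ]
wrist 0.059 0.064 12554 [0.0382 0.0889 0.0997 0.1003]
lid 0.9 [448. 289.  65.  42.] [0.512 0.251 0.011]
bangle 0.59 [336. 264.  35.  25.] [0.579 0.049 0.098]
soldering_block 0.74 [184. 250.  45.  42.] [ 0.519 -0.3    0.034]
crucible 0.83 [122. 297.  34.  34.] [ 0.688 -0.343  0.026]
flux_jar 0.71 [312. 288. 116.  93.] [0.628 0.046 0.065]
```

```bash
python3 -c "
from plant import *
print(job_done())"
```

```text
the job is handed in; nothing more can be done
None
```

The job is handed in, with no verdict returned: the lid lies flat on the bench, knob up, and the fingers hold the lever (about 11 N) with the tray edge level with the rim to about 1 mm by camera, the bangle lying in it, and no bystander touched.

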